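# Open up the glazed tea-cup case on its folding stay

### The arm

A 6-joint arm with a two-finger parallel gripper is mounted at the origin on the work surface. World frame = base frame: x ahead of the robot, y to its left, z up, the work surface at z = 0. Lengths are in mm, angles in rad, forces in N, time in s.
With the tool pointing down it reaches from about 350 to 875 mm from the base axis. Payload 4.2 kg.
Tool frame: the origin (TCP) lies at the very end of the fingers, on their centre line; the grasp point (between the pads) lies 19 mm behind it; z points along the fingers, y is the line along which they close (so a half turn about z gives the same grasp; the last joint's range is limited). The gripper opens to 85 mm and grips with 20 to 120 N. Pads are 22 mm wide; open, the fingers measure 114 mm over their backs; the gripper's body (76 mm by 85 mm) begins 54 mm behind the grasp point. The pads swing forward as they close: fully open they stand 13 mm farther back than shut.
Start: joints at [1.374, 0.385, 0.008, 0, -1.194, -0.259], TCP at [275.079, 561.187, 231.312] pointing down, gripper open.
Joint ranges: [-3.14, 3.14], [-1.21, 2.06], [-1.07, 1.41], [-3.16, 2.05], [-2.99, -0.16], [-3.1, 3.1]. Speed limits (rad/s): [2.79, 2.79, 3.14, 3.14, 3.14, 3.14].

### API

Orientations are given as a unit quaternion [x, y, z, w].
In Python, from bench import arm, optics gives the robot as it stands. The module is installed in compiled form; this text tells all that it offers.
- The arm moves only by the tool step_arm, never from a script. Its argument "motion" is a list of rows, each an object with "dr": the turn, a rotation vector about the tool's x, y, z in units of 8 degrees (1.0 is 8 degrees), a list of three; "slide": the shift along the tool's x, y, z in mm, a list of three; "jaw": the finger opening in mm, from 0 to 85.4. A call has exactly 8 rows; each row is the pose to reach, as a shift and turn from the pose commanded when the call began, along the tool's axes at that moment; what a row does not reach only later rows make up. A row lasts 1/8 s, in which the tool goes at most 62.5 mm and 10.7 degrees, less where a joint would pass 70% of its speed; a pose out of reach is approached as far as the arm can. A call with a gripper value outside its range is refused whole. The fingers move at their own pace and stop on an object; the grip force is fixed at half the most. Time passes only in rows, so rows that repeat a pose let the fingers close, or fill a call up. It gives the time, the measured TCP pose, the force, the opening and the grip force at its end, in the units of the state.
- arm.read_state(): the state, without advancing time (a new reading comes with each control period).
- optics.get_image(name): name is "scene" or "top" or "wrist"; returns the picture (384x512x3 uint8, blue, green, red); there is no depth.
- optics.camera_info(name): a dict with "camera_matrix" (3x3 intrinsics, pixels), "view" (4x4, takes a point from world to camera coordinates); the wrist camera has in their place "T_tool_cam" (4x4, takes a point from camera to tool coordinates, whose origin is the TCP and whose axes are the flange's). Camera axes: x right, y up, looking along -z (the intrinsics and any distortion apply to the point x, -y, -z); pixel columns grow to the right and rows downward; lengths in mm; the calibration is good to about 2 mm. A picture is of the moment at which its call begins: read the wrist's pose just before it. camera_info takes no time and is no camera call.
- arm.job_done(): hands the job in; it is judged then, once.
The state is a dict: "clock": time; "joints": joint angles; "joint_vel": joint speeds; "joint_efforts": joint torques, N m; "position": TCP position; "ee_rot": TCP orientation; "contact_force": force on the tool from outside, world axes, zero at the start; "wrist_torque": the same for the moment, N m; "gripper_width": finger opening in mm; "grasp_force": force on a finger pad.
Only numpy, scipy, OpenCV 4.12 (cv2) and the standard library are available. Lean on these libraries where they do the work, as an engineer would, in place of code of your own. Each camera call takes 0.05 s, during which the arm holds its last target. There are 200 camera calls.

### The job

Open the glazed display case on the tea-shop counter for the day: raise its lid and lock the folding stay inside - its knuckle pressed past straight, fully home against its stop - so that the lid stays up by itself when you let go. Do it gently: do not press on the glass or force the stay, and leave the cups in the case and the ware around it where they are.

Things in the scene. Friction and masses are not known exactly. Their poses are not given: they have to be found in the camera images.
- display_case: dark wooden counter display case, fixed: 200 mm deep (its x, from the front with the lid knob towards the hinges), 320 mm wide (its y), 85 mm high to the rim, walls 10 mm, open inside. Origin: centre of its underside. The stay is inside the side wall at +y (left, seen from the robot).
- case_hinge_mid (a point): middle of the lid's hinge line, the top back edge of the case: 100 mm behind the case's centre and 85 mm up. The hinge line runs along the case's y.
- lid (a joint): lid angle in rad: 0 shut, grows as it opens; 1.34 with the stay pulled straight (its limit), 1.32 resting on the locked stay. Glazed wooden frame 204 x 320 x 14 mm, 0.7 to 0.9 kg. Soft-close hinge, damped both ways, 6 N m per rad/s (raise it steadily, in 4 to 6 s): unless the stay is locked the lid sinks, from the top at about 0.02 rad/s, then faster.
- lid_knob (a point): centre of the brass ball knob, 26 mm across, on the middle of the lid's front rail: 189 mm from the hinge line along the lid and 28 mm out from the lid's outer face (42 mm from the face that lies on the rim). Neck 11 mm thick. Pinched along the hinge direction from above, it can turn between the fingers while the lid swings.
- lid_glass: the lid's glass pane, 150 x 266 x 4 mm, inside 30 mm wide frame rails. Origin: on the hinge line, x along the lid away from the knob, z out of its outer face. Do not press on it.
- stay_lower: lower arm of the brass folding stay (two flat arms 10 mm wide, in an upright plane along the case's side). Origin: its pivot on the side wall, 120 mm before and 22 mm below the hinge line, at case y = 138 mm; 47 mm from pivot to knuckle. Folded it points to the front, 6 degrees above level; swings up and back: upright at lid 1.11, straight at 47 degrees above level. Over 40 N bends the stay.
- stay_upper (a joint): knuckle of the stay, between the lower arm and the 87 mm upper arm, which is pivoted to the lid 80 mm from the hinge line and 10 mm inside its inner face. rad: 0 folded (lid shut), 2.95 straight, 3.21 locked: past straight, against its stop. A light spring folds it short of straight; past straight it stays where it is left, so press on until the stop is felt.
- stay_knuckle (a point): middle of the thumb stud on the knuckle: a brass pin 12 mm thick, 36 mm long, parallel to the hinge line, case y 106 to 142 mm (point at 118). Locked, it is 82 mm before and 6 mm above the hinge line. Push it on its 47 mm arc about the lower pivot, back and then down: this lifts the lid the rest of the way and locks. 5 to 15 N does it at 2 cm/s with the lid above 1.15; below 1.0 it folds.
- cup_a_mid (a point): celadon tea cup standing in the case, 56 mm across, 38 mm high; the point is its centre, half-way up. Leave it alone.
- cup_b_mid (a point): celadon tea cup standing in the case, 56 mm across, 38 mm high; the point is its centre, half-way up. Leave it alone.
- cup_c_mid (a point): celadon tea cup standing in the case, 56 mm across, 38 mm high; the point is its centre, half-way up. Leave it alone.
- teapot_mid (a point): clay teapot right of the case, body 100 mm across, 75 mm high without its knob (about 98 with it), spout and handle 75 mm out; the point is on its axis, 37 mm up. Leave it alone.
- canister_mid (a point): plain metal tea canister left of the case, 70 mm across, 92 mm high; the point is its centre. Leave it alone.
- gift_box_mid (a point): cardboard gift box on the left, 88 mm square, 88 mm high; the point is its centre. Leave it alone.
- jar_mid (a point): small lidded celadon jar on the right, 72 mm across, 88 mm high; the point is its centre. Leave it alone.
- pitcher_mid (a point): ivory pitcher with a handle, on the right, 68 mm across, 75 mm high; the point is its centre. Leave it alone.

How it is judged:
By the outcome, as a careful person would: the job done as asked, in the order asked, and still so for the second after the job is handed in, with the robot touching nothing.
It also fails if it takes over 51 s, if anything falls off the work surface, if the arm or the gripper's body presses on something with over 40 N, if the wrist force passes 120 N, or if a joint passes its speed limit or range.

## Working session

There is one attempt and no reset: what is moved stays moved. The work goes in short steps, Python scripts to look and compute and a tool call to move; the robot and the scene stay as the last step left them, time stands still between calls to the robot, and variables do not carry over. Pictures are saved under pics/ and viewed, at most 10 in all, crops included, and the job is handed in when it is done.

Besides the shell and the picture viewer there is one more tool, called after ">>>" as a command line: name --argument value ..., lists and objects as JSON in quotes. step_arm: Moves the arm, as the interface text tells. Its arguments: {"type":"object","properties":{"motion":{"type":"array","items":{"type":"object","properties":{"dr":{"type":"array","items":{"type":"number"}},"slide":{"type":"array","items":{"type":"number"}},"jaw":{"type":"number"}}}}},"required":["motion"]}

```bash
mkdir -p pics; python3 - <<'E'
from bench import arm, optics
import cv2, numpy as np
s=arm.read_state(); print(s)
for n in("scene","top"):
    im=optics.get_image(n); cv2.imwrite(f"pics/{n}0.png",cv2.resize(im,(800,600),interpolation=cv2.INTER_CUBIC)); cv2.imwrite(f"pics/raw_{n}0.png",im)
    print(n,optics.camera_info(n))
print(optics.camera_info("wrist"))
E
```

```text
{'clock': 0.0, 'joints': array([ 1.37359291e+00,  3.85566852e-01,  6.63168741e-03, -4.65385297e-04,
       -1.19399404e+00, -2.58613625e-01]), 'joint_vel': array([ 0.00056804, -0.00029886,  0.00089576,  0.00165351, -0.00069449,
        0.00143366]), 'joint_efforts': array([ 1.17845324e-03, -3.92295527e+01,  1.88399345e+01,  4.18614373e+00,
       -4.59312359e-03, -1.54836624e-06]), 'position': array([274.85112419, 560.68072892, 230.22264546]), 'ee_rot': array([ 9.74121098e-01, -2.26024118e-01, -1.83435039e-04,  1.07257387e-03]), 'contact_force': array([-0.51693062, -0.47681111, -0.13263126]), 'wrist_torque': array([-0.00034338,  0.00672621, -0.05345231]), 'grasp_force': 0.0, 'gripper_width': 85.24668387982464}
scene {'camera_matrix': array([[432.49412268,   0.        , 248.33905484],
       [  0.        , 432.49412268, 189.04596275],
       [  0.        ,   0.        ,   1.        ]]), 'view': array([[ 7.03931420e-01,  7.10264079e-01,  2.34381621e-03,
        -3.82575037e+02],
       [-5.93646257e-01,  5.86535217e-01,  5.50963302e-01,
         2.93777007e+02],
       [ 3.89954712e-01
[... 504 characters left out ...]
       [-1.82031788e-01, -7.21324045e-03,  9.83266188e-01,
        -1.15457460e+03],
       [ 0.00000000e+00,  0.00000000e+00,  0.00000000e+00,
         1.00000000e+00]])}
{'camera_matrix': array([[345.40788284,   0.        , 253.67267033],
       [  0.        , 345.40788284, 192.22127544],
       [  0.        ,   0.        ,   1.        ]]), 'T_tool_cam': array([[ 9.45372473e-04,  9.66375522e-01,  2.57133151e-01,
         6.44955327e+01],
       [ 9.99999544e-01, -8.78723872e-04, -3.74105019e-04,
        -7.26703503e-01],
       [-1.35576895e-04,  2.57133387e-01, -9.66375912e-01,
        -1.44331116e+02],
       [ 0.00000000e+00,  0.00000000e+00,  0.00000000e+00,
         1.00000000e+00]])}
```

View pics/top0.png

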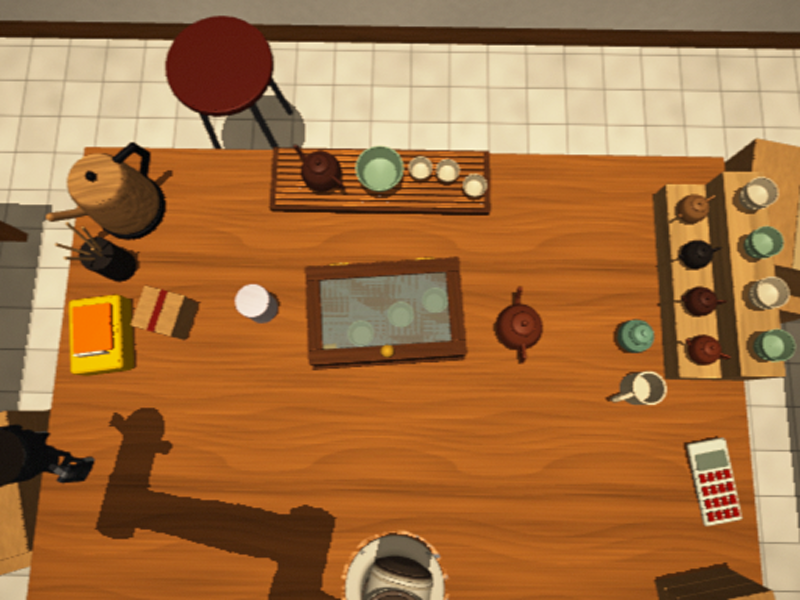

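View pics/scene0.png

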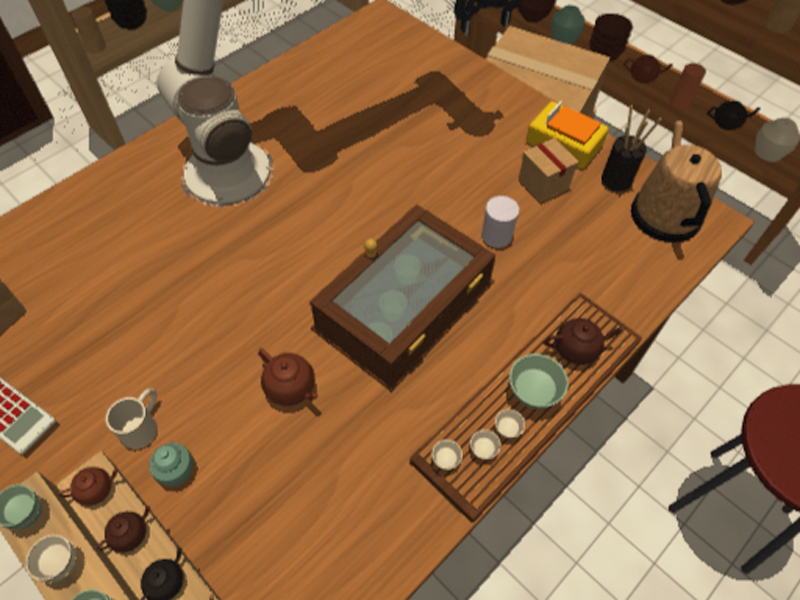

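Top: case lid spans roughly (306,268)-(458,259)-(466,355)-(310,364), with the knob at (387,351). The canister is at (254,302) and the teapot at (519,326). In the scene view the knob is at (371,246).

```bash
python3 - <<'E'
import cv2, numpy as np
a=cv2.imread("pics/raw_top0.png")[155:245,185:310]; b=cv2.imread("pics/raw_scene0.png")[125:255,190:325]
a=cv2.resize(a,None,fx=4,fy=4,interpolation=cv2.INTER_CUBIC)
b=cv2.resize(b,None,fx=2.2,fy=2.2,interpolation=cv2.INTER_CUBIC)
c=np.zeros((600,800,3),np.uint8); c[:360,:500]=a; c[300:300+b.shape[0],800-b.shape[1]:]=b; cv2.imwrite("pics/crop0.png",c); print(b.shape)
E
```

```text
(286, 297, 3)
```

View pics/crop0.png

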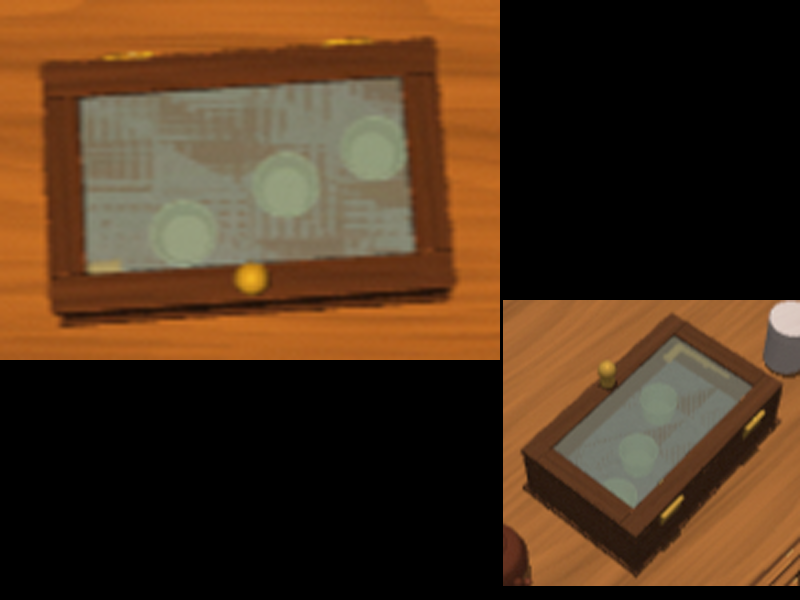

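The crop gives the top-view lid corners (43,65), (434,38), (453,285), (53,312) and the knob at (251,279). In the scene crop, the corners are (675,316), (781,383), (636,535), (523,453) and the knob is (607,371). I'll fit the case pose to these.

```bash
cat > h.py <<'E'
import numpy as np
from bench import optics
from scipy.spatial.transform import Rotation as R
def proj(n,P):
    i=optics.camera_info(n); K,V=i["camera_matrix"],i["view"]
    c=np.atleast_2d(P)@V[:3,:3].T+V[:3,3]; q=(c*[1,-1,-1])@K.T
    return q[:,:2]/q[:,2:]
# case frame point relative to hinge mid: (fwd toward robot side = -x)
def lidpt(u,v,w,th):  # u along lid from hinge, v case y, w out from inner face -> case coords rel. hinge mid
    return np.array([-u*np.cos(th)+w*np.sin(th), v, u*np.sin(th)+w*np.cos(th)])
E
python3 - <<'E'
from h import *
from scipy.optimize import least_squares
L=np.array([lidpt(u,v,w,0) for u,v,w in[(0,160,14),(0,-160,14),(204,-160,14),(204,160,14),(189,0,42)]])
t=(np.array([(43,65),(434,38),(453,285),(53,312),(251,279)])+.5)/4-.5+[185,155]
s=(np.array([(781,383),(636,535),(523,453),(675,316),(607,371)])-[503,300]+.5)/2.2-.5+[190,125]
def W(p):
    c,d=np.cos(p[2]),np.sin(p[2]); return L@np.array([[c,-d,0],[d,c,0],[0,0,1]]).T+[p[0],p[1],85]
f=lambda p:np.r_[(proj("top",W(p))-t).ravel(),(proj("scene",W(p))-s).ravel()]
r=least_squares(f,[700,0,0],x_scale=[100,100,.1],loss="soft_l1")
print(r.x,np.round(f(r.x).reshape(-1,2),1)); print(W(r.x))
for n,sl in(("top",slice(0,10)),("scene",slice(10,20))):
    print(n,least_squares(lambda p:f(p)[sl],r.x,x_scale=[100,100,.1]).x)
E
```

```text
[6.57387248e+02 3.97764242e+01 8.51144627e-02] [[-0.5 -1.2]
 [ 0.2 -0.9]
 [ 1.  -0. ]
 [-0.7  0. ]
 [ 0.2 -0.8]
 [ 1.  -0.3]
 [-0.   0.8]
 [-1.5 -1.9]
 [-2.1 -2.4]
 [-0.3 -0.6]]
[[ 643.78537085  199.19721622   99.        ]
 [ 670.989125   -119.6443679    99.        ]
 [ 467.72761513 -136.98676116   99.        ]
 [ 440.52386098  181.85482295   99.        ]
 [ 469.07143731   23.70920687  127.        ]]
top [6.55575211e+02 3.98430528e+01 8.52121784e-02]
scene [6.60580653e+02 3.89053294e+01 8.39571411e-02]
```

```bash
cat >> h.py <<'E'
from bench import arm
H=np.array([656.5,39.8,85.]); YAW=.085
C=R.from_euler("z",YAW)
w=lambda c:H+C.apply(c)            # case coords rel. hinge mid -> world
def toolR(tilt=0):  # tool x = case forward, z down; tilt>0: tool z leans to case +x
    return C*R.from_euler("y",-tilt)*R.from_euler("x",np.pi)
def delta(P,Rt,s=None):
    s=s or arm.read_state(); R0=R.from_quat(s["ee_rot"])
    return R0.inv().apply(np.array(P)-s["position"]).round(1),((R0.inv()*Rt).as_rotvec()/np.radians(8)).round(2)
def knuckle(th):
    A=np.array([-120,-22.]);b=lidpt(80,0,-10,th)[[0,2]];d=b-A;L=np.hypot(*d)
    if L>134: return A+47*d/L
    a=(47**2-87**2+L*L)/(2*L);h=np.sqrt(max(0,47**2-a*a));n=np.array([-d[1],d[0]])/L
    return A+a*d/L+h*n*np.array([1,1]), A+a*d/L-h*n
E
python3 - <<'E'
from h import *
print(delta([469,24,200],toolR()), toolR().as_matrix().round(2), toolR(.7).as_matrix().round(2))
for th in(0,.5,1,1.11,1.15,1.2,1.25,1.3,1.33,1.34): print(th,np.round(knuckle(th),1))
for th in np.arange(0,1.35,.11): print(round(th,2),lidpt(189,0,42,th).round(1))
E
```

```text
(array([410.6, 396.4,  31.1]), array([ 0.01,  0.  , -3.87])) [[ 1.    0.08  0.  ]
 [ 0.08 -1.   -0.  ]
 [-0.    0.   -1.  ]] [[ 0.76  0.08  0.64]
 [ 0.06 -1.    0.05]
 [ 0.64  0.   -0.76]]
0 [[-166.7  -16.9]
 [-156.2  -52. ]]
0.5 [[-158.5    5. ]
 [ -88.   -56.4]]
1 [[-129.9   23.9]
 [ -73.   -22.4]]
1.11 [[-120.6   25. ]
 [ -73.6  -14.8]]
1.15 [[-116.8   24.9]
 [ -74.1  -11.8]]
1.2 [[-111.7   24.3]
 [ -75.2   -7.9]]
1.25 [[-106.    22.9]
 [ -76.9   -3.3]]
1.3 [[-98.9  20. ]
 [-79.8   2.4]]
1.33 [[-92.6  16.2]
 [-83.6   7.8]]
1.34 [-87.8  12.2]
0.0 [-189.    0.   42.]
0.11 [-183.2    0.    62.5]
0.22 [-175.3    0.    82.2]
0.33 [-165.2    0.   101. ]
0.44 [-153.1    0.   118.5]
0.55 [-139.2    0.   134.6]
0.66 [-123.6    0.   149.1]
0.77 [-106.4    0.   161.7]
0.88 [-88.1   0.  172.4]
0.99 [-68.6   0.  181.1]
1.1 [-48.3   0.  187.5]
1.21 [-27.4   0.  191.7]
1.32 [ -6.2   0.  193.5]
```

```bash
python3 - <<'E'
from h import *
print(w([-110,112,120]),delta(w([-110,112,120]),toolR(.75)))
E
```

```text
[537.38859533 142.05689844 205.        ] (array([420. , 260.3,  25.9]), array([ 1.47,  5.24, -3.68]))
```

>>> step_arm --motion '[{"slide":[40,25,-10],"dr":[0.15,0.5,-0.4],"jaw":85},{"slide":[90,56,-20],"dr":[0.3,1.1,-0.8],"jaw":85},{"slide":[140,87,-30],"dr":[0.5,1.8,-1.3],"jaw":85},{"slide":[190,118,-30],"dr":[0.7,2.5,-1.8],"jaw":85},{"slide":[240,150,-30],"dr":[0.9,3.2,-2.3],"jaw":85},{"slide":[290,180,-20],"dr":[1.1,3.9,-2.8],"jaw":85},{"slide":[340,210,0],"dr":[1.3,4.6,-3.3],"jaw":85},{"slide":[385,240,15],"dr":[1.47,5.24,-3.68],"jaw":85}]'

```text
clock: 1.1
position: [509.2, 234.1, 267.0]
ee_rot: [0.937, -0.003, 0.348, -0.022]
contact_force: [2.1, -0.0, 2.4]
gripper_width: 85.1
grasp_force: 0.0
```

```bash
python3 - <<'E'
from h import *
s=arm.read_state(); print(s["joints"].round(3),toolR(.75).as_quat().round(3))
print("tilt pose",delta(w([-110,112,120]),toolR(.75),s)); print("knob",delta([469,24,200],toolR(),s))
E
```

```text
[ 6.680e-01 -1.000e-03 -9.040e-01  1.442e+00 -3.860e-01 -4.120e-01] [ 0.93   0.04   0.366 -0.016]
tilt pose (array([-17.1,  94.9,  61.8]), array([ 0.13,  0.27, -0.6 ]))
knob (array([-69.9, 212.3,  16.4]), array([-0.1 , -5.1 , -0.62]))
```

```bash
cat >> h.py <<'E'
toolB=lambda a=np.pi: toolR()*R.from_euler("z",a)   # a=pi: tool x towards robot, y to case left
E
python3 - <<'E'
from h import *
for a in(.4,.8,1.2): print(a,delta([469,24,220],toolB(a)))
E
```

```text
0.4 (array([-56.9, 211.5,   1.2]), array([-1.12, -4.99,  2.12]))
0.8 (array([-56.9, 211.5,   1.2]), array([-2.12, -4.75,  4.86]))
1.2 (array([-56.9, 211.5,   1.2]), array([-3.11, -4.36,  7.59]))
```

>>> step_arm --motion '[{"slide":[-7,26,0],"dr":[-0.39,-0.55,0.95],"jaw":85},{"slide":[-14,53,0],"dr":[-0.78,-1.09,1.9],"jaw":85},{"slide":[-21,79,0],"dr":[-1.17,-1.64,2.85],"jaw":85},{"slide":[-28,106,0],"dr":[-1.56,-2.18,3.8],"jaw":85},{"slide":[-35,132,0],"dr":[-1.94,-2.73,4.75],"jaw":85},{"slide":[-43,158,0],"dr":[-2.33,-3.27,5.7],"jaw":85},{"slide":[-50,185,0],"dr":[-2.72,-3.82,6.65],"jaw":85},{"slide":[-57,211,0],"dr":[-3.11,-4.36,7.59],"jaw":85}]'

```text
clock: 2.1
position: [468.3, 25.4, 221.6]
ee_rot: [0.847, -0.531, -0.002, -0.001]
contact_force: [0.2, -0.2, -0.4]
gripper_width: 85.0
grasp_force: 0.0
```

```bash
python3 - <<'E'
from h import *
s=arm.read_state(); print(s["joints"].round(3),s["position"])
print(delta([469,24,200],toolB(),s),delta([469,24,200],toolB(2.8),s))
E
```

```text
[ 0.399  0.126 -0.371 -0.005 -1.074  0.055] [468.26803549  25.39943052 221.63695125]
(array([ 1.7, -0. , 21.6]), array([ 0.03,  0.02, 13.87])) (array([ 1.7, -0. , 21.6]), array([ 0.03,  0.02, 11.43]))
```

>>> step_arm --motion '[{"slide":[0,0,0],"dr":[0,0,1.3],"jaw":85},{"slide":[0,0,0],"dr":[0,0,2.6],"jaw":85},{"slide":[0,0,0],"dr":[0,0,3.9],"jaw":85},{"slide":[1,0,3],"dr":[0,0,5.2],"jaw":85},{"slide":[1,0,6],"dr":[0,0,6.5],"jaw":85},{"slide":[1,0,10],"dr":[0,0,7.8],"jaw":85},{"slide":[1,0,15],"dr":[0,0,9.1],"jaw":85},{"slide":[1.7,0,20],"dr":[0.02,0.02,10.4],"jaw":85}]'

```text
clock: 3.1
position: [469.0, 24.2, 201.3]
ee_rot: [-0.28, 0.96, -0.001, 0.001]
contact_force: [0.1, 0.6, -0.1]
gripper_width: 85.3
grasp_force: 0.0
```

>>> step_arm --motion '[{"slide":[0,0,0],"dr":[0,0,1.2],"jaw":85},{"slide":[0,0,0],"dr":[0,0,2.4],"jaw":85},{"slide":[0,0,0],"dr":[0,0,3.47],"jaw":85},{"slide":[0,0,0],"dr":[0,0,3.47],"jaw":85},{"slide":[0,0,0],"dr":[0,0,3.47],"jaw":85},{"slide":[0,0,0],"dr":[0,0,3.47],"jaw":85},{"slide":[0,0,0],"dr":[0,0,3.47],"jaw":85},{"slide":[0,0,0],"dr":[0,0,3.47],"jaw":85}]'

```text
clock: 4.1
position: [469.3, 24.3, 201.8]
ee_rot: [-0.045, 0.999, -0.001, 0.001]
contact_force: [0.6, 0.4, -0.3]
gripper_width: 84.7
grasp_force: 0.0
```

```bash
python3 - <<'E'
from h import *
import cv2
s=arm.read_state(); im=optics.get_image("wrist")
print(s["joints"].round(3),s["position"],delta([469,24,200],toolB(),s))
cv2.imwrite("pics/wrist1.png",cv2.resize(im,(800,600),interpolation=cv2.INTER_CUBIC))
i=optics.camera_info("wrist");T=i["T_tool_cam"];R0=R.from_quat(s["ee_rot"])
def pw(P):
    c=T[:3,:3].T@(R0.inv().apply(P-s["position"])-T[:3,3]); q=i["camera_matrix"]@(c*[1,-1,-1]); return (q[:2]/q[2]+.5)*800/512-.5
print("expected knob px",pw(np.array([469,24,127.])),pw(np.array([469,34,127.])))
E
```

```text
[ 0.4    0.144 -0.405  0.002 -1.019 -1.883] [469.28283918  24.31942887 201.80821033] (array([ 0.3, -0.3,  1.8]), array([-0.01,  0.02,  0.03]))
expected knob px [394.1161881  314.57007395] [417.62796592 316.62858778]
```

View pics/wrist1.png

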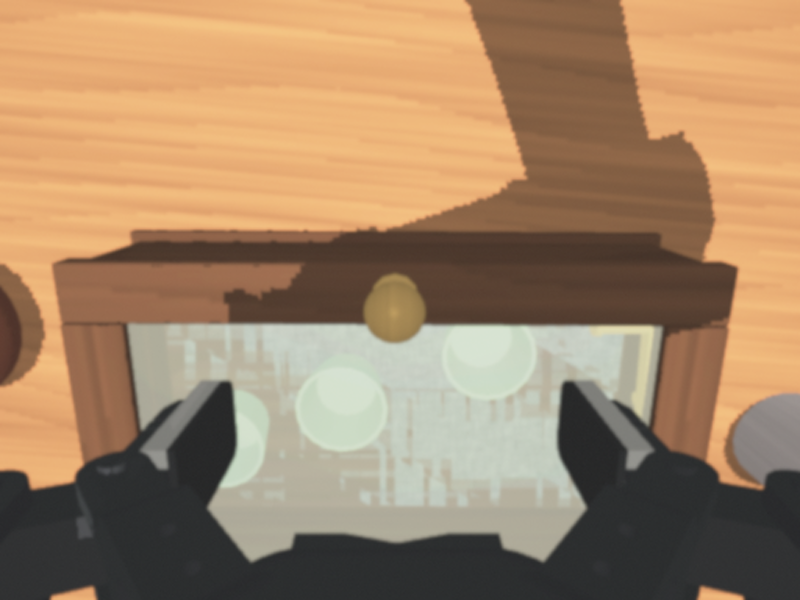

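The knob is at (394,311), within about 1.5 mm of the predicted position. Now I'll descend and grip it.

>>> step_arm --motion '[{"slide":[1,0,20],"dr":[0,0,0],"jaw":60},{"slide":[1.7,0,40],"dr":[0,0,0],"jaw":60},{"slide":[1.7,0,60],"dr":[0,0,0],"jaw":60},{"slide":[1.7,0,78],"dr":[0,0,0],"jaw":60},{"slide":[1.7,0,88],"dr":[0,0,0],"jaw":60},{"slide":[1.7,0,92],"dr":[0,0,0],"jaw":50},{"slide":[1.7,0,92],"dr":[0,0,0],"jaw":35},{"slide":[1.7,0,92],"dr":[0,0,0],"jaw":20}]'

```text
clock: 5.15
position: [468.3, 23.1, 110.8]
ee_rot: [-0.045, 0.999, -0.002, 0.002]
contact_force: [0.2, -4.6, 1.9]
gripper_width: 22.6
grasp_force: 58.7
```

>>> step_arm --motion '[{"slide":[0,0,0],"dr":[0,0,0],"jaw":20},{"slide":[0,0,0],"dr":[0,0,0],"jaw":20},{"slide":[0,0,0],"dr":[0,0,0],"jaw":20},{"slide":[0,0,0],"dr":[0,0,0],"jaw":20},{"slide":[0,0,-0.5],"dr":[0,0,0],"jaw":20},{"slide":[0,0,-1],"dr":[0,0,0],"jaw":20},{"slide":[0.1,0,-2],"dr":[0,0,0],"jaw":20},{"slide":[0.2,0,-3],"dr":[0,0,0],"jaw":20}]'

```text
clock: 6.15
position: [468.7, 23.2, 112.9]
ee_rot: [-0.045, 0.999, -0.001, 0.002]
contact_force: [6.0, -6.5, -7.1]
gripper_width: 23.0
grasp_force: 59.0
```

```bash
python3 - <<'E'
from h import *
k=lambda t:lidpt(189,0,42,t)
th=[.016,.26,.53,.80,1.07,1.315]
for a,b in zip(th,th[1:]):
    print(a,b,[(round(-(k(t)-k(a))[0],1),round(-(k(t)-k(a))[2],1)) for t in np.linspace(a,b,9)[1:]])
E
```

```text
0.016 0.26 [(np.float64(-1.5), np.float64(-5.7)), (np.float64(-3.1), np.float64(-11.4)), (np.float64(-4.9), np.float64(-17.0)), (np.float64(-6.9), np.float64(-22.6)), (np.float64(-9.0), np.float64(-28.1)), (np.float64(-11.3), np.float64(-33.5)), (np.float64(-13.8), np.float64(-38.9)), (np.float64(-16.5), np.float64(-44.2))]
0.26 0.53 [(np.float64(-3.1), np.float64(-5.7)), (np.float64(-6.4), np.float64(-11.4)), (np.float64(-9.9), np.float64(-16.9)), (np.float64(-13.6), np.float64(-22.3)), (np.float64(-17.4), np.float64(-27.6)), (np.float64(-21.4), np.float64(-32.7)), (np.float64(-25.6), np.float64(-37.7)), (np.float64(-30.0), np.float64(-42.6))]
0.53 0.8 [(np.float64(-4.5), np.float64(-4.7)), (np.float64(-9.2), np.float64(-9.3)), (np.float64(-14.0), np.float64(-13.7)), (np.float64(-19.0), np.float64(-17.9)), (np.float64(-24.1), np.float64(-21.9)), (np.float64(-29.4), np.float64(-25.8)), (np.float64(-34.8), np.float64(-29.5)), (np.float64(-40.3), np.float64(-33.1))]
0.8 1.07 [(np.float64(-5.6), np.float64(-3.3)), (np.float64(-11.3), np.float64(-6.5)), (np.float64(-17.2), np.float64(-9.4)), (np.float64(-23.1), np.float64(-12.2)), (np.float64(-29.1), np.float64(-14.7)), (np.float64(-35.2), np.float64(-17.1)), (np.float64(-41.4), np.float64(-19.2)), (np.float64(-47.6), np.float64(-21.1))]
1.07 1.315 [(np.float64(-5.7), np.float64(-1.6)), (np.float64(-11.5), np.float64(-3.0)), (np.float64(-17.3), np.float64(-4.2)), (np.float64(-23.1), np.float64(-5.2)), (np.float64(-29.0), np.float64(-6.0)), (np.float64(-34.9), np.float64(-6.7)), (np.float64(-40.8), np.float64(-7.2)), (np.float64(-46.7), np.float64(-7.5))]
```

>>> step_arm --motion '[{"slide":[-1.5,0,-5.7],"dr":[0,0,0],"jaw":20},{"slide":[-3.1,0,-11.4],"dr":[0,0,0],"jaw":20},{"slide":[-4.9,0,-17],"dr":[0,0,0],"jaw":20},{"slide":[-6.9,0,-22.6],"dr":[0,0,0],"jaw":20},{"slide":[-9,0,-28.1],"dr":[0,0,0],"jaw":20},{"slide":[-11.3,0,-33.5],"dr":[0,0,0],"jaw":20},{"slide":[-13.8,0,-38.9],"dr":[0,0,0],"jaw":20},{"slide":[-16.5,0,-44.2],"dr":[0,0,0],"jaw":20}]'

```text
clock: 7.15
position: [480.4, 24.1, 154.5]
ee_rot: [-0.044, 0.999, -0.002, -0.004]
contact_force: [-1.9, -4.2, -13.6]
gripper_width: 22.8
grasp_force: 59.3
```

>>> step_arm --motion '[{"slide":[-3.1,0,-5.7],"dr":[0,0,0],"jaw":20},{"slide":[-6.4,0,-11.4],"dr":[0,0,0],"jaw":20},{"slide":[-9.9,0,-16.9],"dr":[0,0,0],"jaw":20},{"slide":[-13.6,0,-22.3],"dr":[0,0,0],"jaw":20},{"slide":[-17.4,0,-27.6],"dr":[0,0,0],"jaw":20},{"slide":[-21.4,0,-32.7],"dr":[0,0,0],"jaw":20},{"slide":[-25.6,0,-37.7],"dr":[0,0,0],"jaw":20},{"slide":[-30,0,-42.6],"dr":[0,0,0],"jaw":20}]'

```text
clock: 8.15
position: [513.9, 27.1, 197.6]
ee_rot: [-0.043, 0.999, -0.001, 0.001]
contact_force: [7.0, -10.0, -22.7]
gripper_width: 22.7
grasp_force: 59.9
```

>>> step_arm --motion '[{"slide":[-4.5,0,-4.7],"dr":[0,0,0],"jaw":20},{"slide":[-9.2,0,-9.3],"dr":[0,0,0],"jaw":20},{"slide":[-14,0,-13.7],"dr":[0,0,0],"jaw":20},{"slide":[-19,0,-17.9],"dr":[0,0,0],"jaw":20},{"slide":[-24.1,0,-21.9],"dr":[0,0,0],"jaw":20},{"slide":[-29.4,0,-25.8],"dr":[0,0,0],"jaw":20},{"slide":[-34.8,0,-29.5],"dr":[0,0,0],"jaw":20},{"slide":[-40.3,0,-33.1],"dr":[0,0,0],"jaw":20}]'

```text
clock: 9.15
position: [553.0, 30.4, 228.3]
ee_rot: [-0.043, 0.999, -0.001, -0.001]
contact_force: [6.0, -9.6, -26.0]
gripper_width: 21.1
grasp_force: 38.0
```

```bash
python3 - <<'E'
from h import *
import cv2
im=optics.get_image("wrist"); im2=optics.get_image("scene"); s=arm.read_state()
print(s["position"],s["contact_force"],s["gripper_width"],s["grasp_force"],s["wrist_torque"])
a=cv2.resize(im,(440,330),interpolation=cv2.INTER_CUBIC); b=cv2.resize(im2[90:260,170:340],(440,440),interpolation=cv2.INTER_CUBIC)[60:]
c=np.zeros((400,800,3),np.uint8); c[:330,:400]=a[:,20:420]; c[:380,400:]=b[:,20:420]
cv2.imwrite("pics/chk2.png",c)
i=optics.camera_info("wrist");T=i["T_tool_cam"];R0=R.from_quat(s["ee_rot"])
def pw(P):
    c=T[:3,:3].T@(R0.inv().apply(P-s["position"])-T[:3,3]); q=i["camera_matrix"]@(c*[1,-1,-1]); return (q[:2]/q[2]+.5)*440/512-.5-[20,0]
for t in(.6,.7,.8): print(t,"knob wrist",pw(w(lidpt(189,0,42,t))),"scene",((proj("scene",w(lidpt(189,0,42,t)))-[170,90]+.5)*440/170-[20-400,60]))
E
```

```text
[555.72534476  30.79262672 229.9465977 ] [ 12.23218139  -9.67971218 -22.91563829] 20.78154447013083 19.68344271183014 [-2.65270499 -3.44058201  0.10645392]
0.6 knob wrist [197.2382776  154.82590273] scene [[591.09069879  83.10492679]]
0.7 knob wrist [196.98685922 190.53851321] scene [[601.76241754  82.64799186]]
0.8 knob wrist [196.7215434  231.30681364] scene [[613.54271583  83.67166296]]
```

View pics/chk2.png

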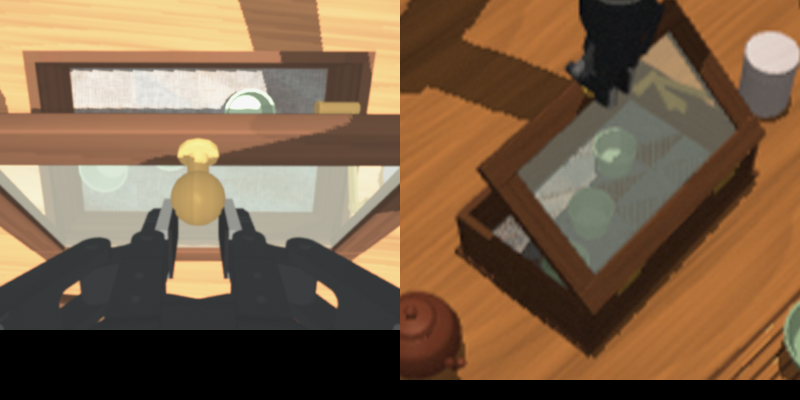

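The wrist view shows the ball at (198,197), slipping out of the pads toward the robot, with the lid at about 0.71. I'll leave the knob and push the lid up by its wooden front rail with the closed fingers from the front, where friction can't let it slip.

>>> step_arm --motion '[{"slide":[0,0,0],"dr":[0,0,0],"jaw":55},{"slide":[0,0,-15],"dr":[0,0,0],"jaw":55},{"slide":[5,0,-45],"dr":[0,0,0],"jaw":55},{"slide":[50,0,-55],"dr":[0,0,0],"jaw":0},{"slide":[95,0,-45],"dr":[0,0,0],"jaw":0},{"slide":[107,0,0],"dr":[0,0,0],"jaw":0},{"slide":[107,0,45],"dr":[0,0,0],"jaw":0},{"slide":[107,0,60],"dr":[0,0,0],"jaw":0}]'

```text
clock: 10.25
position: [447.4, 22.9, 173.5]
ee_rot: [-0.045, 0.999, -0.0, 0.002]
contact_force: [-0.1, -0.2, 0.6]
gripper_width: 0.5
grasp_force: 0.0
```

```bash
cat >> h.py <<'E'
caseP=lambda P: C.inv().apply(np.array(P)-H)
def edge(t,dx=-11,dz=-20): e=lidpt(204,0,0,t); return np.array([e[0]+dx,e[2]+dz])
E
python3 - <<'E'
from h import *
import cv2
im=optics.get_image("scene"); s=arm.read_state(); p=caseP(s["position"])
cv2.imwrite("pics/raw_s3.png",im); cv2.imwrite("pics/s3.png",cv2.resize(im[90:260,170:340],(510,510),interpolation=cv2.INTER_CUBIC))
print(p,s["gripper_width"],s["contact_force"])
for t in(.5,.6,.7): print("lid corner/knob px",t,*[np.round((proj("scene",w(lidpt(*q,t)))-[170,90]+.5)*3) for q in((204,-160,14),(204,160,14),(189,0,42))])
for a,b in((.5,.72),(.72,.96),(.96,1.2),(1.2,1.33)):
    print(a,b,[(round(edge(a)[0]-edge(t)[0],1),round(edge(a)[1]-edge(t)[1],1)) for t in np.linspace(a,b,9)[1:]])
print("first offset",p[0]-edge(.5)[0],p[2]-edge(.5)[1])
E
```

```text
[-210.06183788    0.82739998   87.49393   ] -0.05887795159404215 [-0.55918389  0.03145699 -1.18188559]
lid corner/knob px 0.5 [[ 98. 269.]] [[316.  72.]] [[234. 168.]]
lid corner/knob px 0.6 [[106. 266.]] [[326.  66.]] [[245. 166.]]
lid corner/knob px 0.7 [[115. 264.]] [[338.  62.]] [[257. 165.]]
0.5 0.72 [(np.float64(-2.8), np.float64(-4.9)), (np.float64(-5.6), np.float64(-9.7)), (np.float64(-8.7), np.float64(-14.4)), (np.float64(-11.8), np.float64(-19.1)), (np.float64(-15.1), np.float64(-23.6)), (np.float64(-18.5), np.float64(-28.1)), (np.float64(-22.0), np.float64(-32.4)), (np.float64(-25.7), np.float64(-36.7))]
0.72 0.96 [(np.float64(-4.1), np.float64(-4.5)), (np.float64(-8.3), np.float64(-9.0)), (np.float64(-12.7), np.float64(-13.2)), (np.float64(-17.2), np.float64(-17.4)), (np.float64(-21.8), np.float64(-21.4)), (np.float64(-26.6), np.float64(-25.3)), (np.float64(-31.4), np.float64(-29.0)), (np.float64(-36.4), np.float64(-32.6))]
0.96 1.2 [(np.float64(-5.1), np.float64(-3.4)), (np.float64(-10.2), np.float64(-6.7)), (np.float64(-15.5), np.float64(-9.8)), (np.float64(-20.8), np.float64(-12.8)), (np.float64(-26.3), np.float64(-15.6)), (np.float64(-31.8), np.float64(-18.2)), (np.float64(-37.4), np.float64(-20.7)), (np.float64(-43.1), np.float64(-23.0))]
1.2 1.33 [(np.float64(-3.1), np.float64(-1.2)), (np.float64(-6.2), np.float64(-2.3)), (np.float64(-9.4), np.float64(-3.4)), (np.float64(-12.5), np.float64(-4.4)), (np.float64(-15.7), np.float64(-5.4)), (np.float64(-18.9), np.float64(-6.3)), (np.float64(-22.1), np.float64(-7.2)), (np.float64(-25.3), np.float64(-8.0))]
first offset -20.03499525437735 9.691120123764065
```

View pics/s3.png

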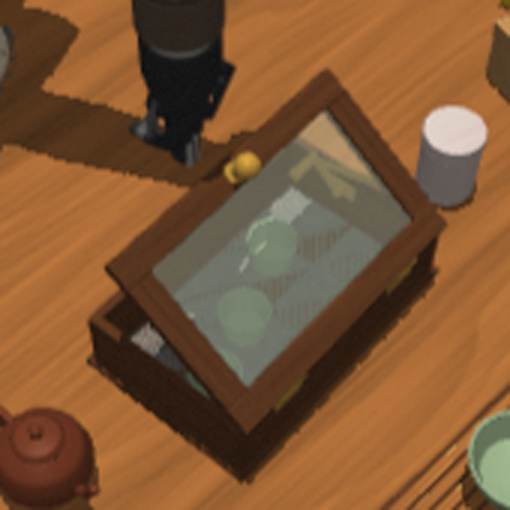

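Lid corner at (107,267) and knob at (246,166) put the lid at about 0.61, and the closed fingers stand clear in front of it. Now I'll push the rail.

>>> step_arm --motion '[{"slide":[-12,0,0],"dr":[0,0,0],"jaw":0},{"slide":[-22,0,0],"dr":[0,0,0],"jaw":0},{"slide":[-27,0,-1],"dr":[0,0,0],"jaw":0},{"slide":[-31,0,-5],"dr":[0,0,0],"jaw":0},{"slide":[-35,0,-10],"dr":[0,0,0],"jaw":0},{"slide":[-39,0,-14],"dr":[0,0,0],"jaw":0},{"slide":[-43,0,-19],"dr":[0,0,0],"jaw":0},{"slide":[-47,0,-24],"dr":[0,0,0],"jaw":0}]'

```text
clock: 11.3
position: [487.2, 25.6, 193.2]
ee_rot: [-0.043, 0.999, -0.001, -0.008]
contact_force: [-11.5, 2.3, -5.0]
gripper_width: -0.1
grasp_force: 5.4
```

>>> step_arm --motion '[{"slide":[-4.1,0,-4.5],"dr":[0,0,0],"jaw":0},{"slide":[-8.3,0,-9],"dr":[0,0,0],"jaw":0},{"slide":[-12.7,0,-13.2],"dr":[0,0,0],"jaw":0},{"slide":[-17.2,0,-17.4],"dr":[0,0,0],"jaw":0},{"slide":[-21.8,0,-21.4],"dr":[0,0,0],"jaw":0},{"slide":[-26.6,0,-25.3],"dr":[0,0,0],"jaw":0},{"slide":[-31.4,0,-29],"dr":[0,0,0],"jaw":0},{"slide":[-36.4,0,-32.6],"dr":[0,0,0],"jaw":0}]'

```text
clock: 12.3
position: [523.4, 28.7, 227.5]
ee_rot: [-0.044, 0.999, -0.001, -0.008]
contact_force: [-16.0, 1.7, 3.7]
gripper_width: -0.2
grasp_force: 7.8
```

>>> step_arm --motion '[{"slide":[-5.1,0,-3.4],"dr":[0,0,0],"jaw":0},{"slide":[-10.2,0,-6.7],"dr":[0,0,0],"jaw":0},{"slide":[-15.5,0,-9.8],"dr":[0,0,0],"jaw":0},{"slide":[-20.8,0,-12.8],"dr":[0,0,0],"jaw":0},{"slide":[-26.3,0,-15.6],"dr":[0,0,0],"jaw":0},{"slide":[-31.8,0,-18.2],"dr":[0,0,0],"jaw":0},{"slide":[-37.4,0,-20.7],"dr":[0,0,0],"jaw":0},{"slide":[-43.1,0,-23],"dr":[0,0,0],"jaw":0}]'

```text
clock: 13.3
position: [568.8, 32.6, 253.1]
ee_rot: [-0.044, 0.999, -0.001, -0.004]
contact_force: [-13.2, -0.1, 7.8]
gripper_width: -0.1
grasp_force: 6.5
```

>>> step_arm --motion '[{"slide":[-4.5,0,-1.5],"dr":[0,0,0],"jaw":0},{"slide":[-9,0,-3],"dr":[0,0,0],"jaw":0},{"slide":[-13,0,-4.5],"dr":[0,0,0],"jaw":0},{"slide":[-16.5,0,-5.5],"dr":[0,0,0],"jaw":0},{"slide":[-19.5,0,-6.5],"dr":[0,0,0],"jaw":0},{"slide":[-22,0,-7],"dr":[0,0,0],"jaw":0},{"slide":[-23.5,0,-7],"dr":[0,0,0],"jaw":0},{"slide":[-23.5,0,-7],"dr":[0,0,0],"jaw":0}]'

```text
clock: 14.3
position: [596.4, 35.4, 260.3]
ee_rot: [-0.044, 0.999, -0.001, 0.001]
contact_force: [-3.5, -1.1, 2.2]
gripper_width: 0.1
grasp_force: 1.3
```

```bash
python3 - <<'E'
from h import *
import cv2
im=optics.get_image("scene"); s=arm.read_state(); p=caseP(s["position"])
cv2.imwrite("pics/s4.png",cv2.resize(im[70:240,170:340],(510,510),interpolation=cv2.INTER_CUBIC))
print(p,s["contact_force"],s["clock"],"theta edge",np.arccos(-(p[0]+11)/204))
for t in(1.25,1.3,1.34): print("corners/knob px",t,*[np.round((proj("scene",w(lidpt(*q,t)))-[170,70]+.5)*3) for q in((204,-160,14),(204,160,14),(189,0,42))], np.round((proj("scene",w([knuckle(t)[0][0],118,knuckle(t)[0][1]] if t<1.34 else w([-87.8,118,12.2])-0))-[170,70]+.5)*3))
E
```

```text
[-60.11026243   0.7931007  175.05957432] [-3.14433378 -1.72633869  2.42816947] 14.35 theta edge 1.3276716477120307
corners/knob px 1.25 [[195. 347.]] [[424. 129.]] [[344. 254.]] [[336. 244.]]
corners/knob px 1.3 [[204. 352.]] [[433. 132.]] [[353. 259.]] [[342. 249.]]
corners/knob px 1.34 [[212. 357.]] [[440. 135.]] [[360. 263.]] [[1006.  578.]]
```

View pics/s4.png

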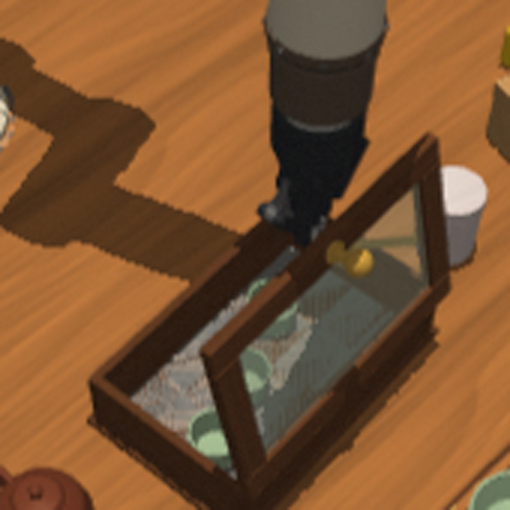

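The lid is at about 1.32: corner at (207,355), knob at (358,262). Next is the stud.

>>> step_arm --motion '[{"slide":[25,10,0],"dr":[0,0,0],"jaw":0},{"slide":[60,45,10],"dr":[0,0,0],"jaw":0},{"slide":[80,85,40],"dr":[0,0,0],"jaw":0},{"slide":[80,110,85],"dr":[0,0,0],"jaw":0},{"slide":[80,110,130],"dr":[0,0,0],"jaw":0},{"slide":[80,110,155],"dr":[0,0,0],"jaw":0},{"slide":[76,110,162],"dr":[0,0,0],"jaw":0},{"slide":[70,110,162],"dr":[0,0,0],"jaw":0}]'

```text
clock: 15.35
position: [518.5, 139.3, 97.6]
ee_rot: [-0.045, 0.999, -0.0, 0.002]
contact_force: [0.7, -0.5, 0.5]
gripper_width: -0.1
grasp_force: 0.0
```

```bash
python3 - <<'E'
from h import *
import cv2
s=arm.read_state();im=optics.get_image("wrist"); p=caseP(s["position"])
cv2.imwrite("pics/w5.png",cv2.resize(im,(640,480),interpolation=cv2.INTER_CUBIC))
print(p,s["contact_force"],s["clock"])
i=optics.camera_info("wrist");T=i["T_tool_cam"];R0=R.from_quat(s["ee_rot"])
def pw(P):
    c=T[:3,:3].T@(R0.inv().apply(P-s["position"])-T[:3,3]); q=i["camera_matrix"]@(c*[1,-1,-1]); return (q[:2]/q[2]+.5)*640/512-.5
for t in(1.2,1.25,1.3):
  k=knuckle(t)[0]; print(t,"stud",k,pw(w([k[0],106,k[1]])),pw(w([k[0],138,k[1]])),"tip",pw(s["position"]))
E
```

```text
[-129.04649646  110.85254528   12.59992904] [ 0.6523613  -0.50502205  0.46011042] 15.35
1.2 stud [-111.73002388   24.26669963] [300.22735601 371.55119033] [392.62269333 372.08527377] tip [314.68224696 311.36793514]
1.25 stud [-105.97864408   22.85979913] [300.46249472 383.77094083] [391.12213333 384.29517094] tip [314.68224696 311.36793514]
1.3 stud [-98.93356897  20.01434854] [300.85728523 396.23220902] [388.86630383 396.74129011] tip [314.68224696 311.36793514]
```

View pics/w5.png

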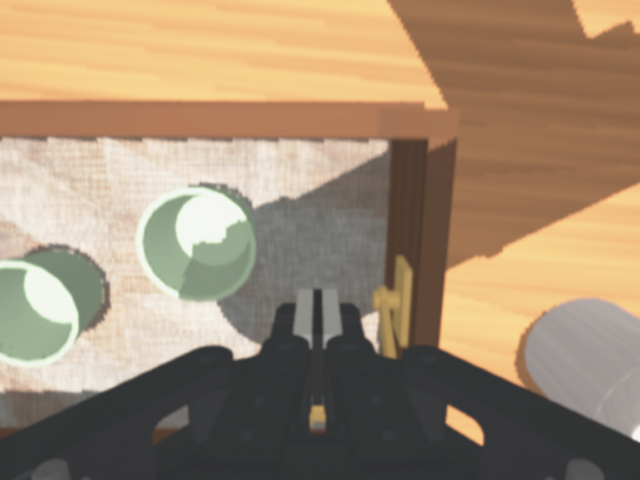

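The wrist view shows the stay's wall pivot at (388,300), clear to the right of the fingertips. The stud is hidden behind the fingers, as expected. I'll push back slowly.

>>> step_arm --motion '[{"slide":[-4,0,0],"dr":[0,0,0],"jaw":0},{"slide":[-7,0,0],"dr":[0,0,0],"jaw":0},{"slide":[-9.5,0,0.5],"dr":[0,0,0],"jaw":0},{"slide":[-12,0,1],"dr":[0,0,0],"jaw":0},{"slide":[-14.5,0,2],"dr":[0,0,0],"jaw":0},{"slide":[-17,0,3],"dr":[0,0,0],"jaw":0},{"slide":[-19.5,0,5],"dr":[0,0,0],"jaw":0},{"slide":[-22,0,7],"dr":[0,0,0],"jaw":0}]'

```text
clock: 16.4
position: [539.6, 140.8, 90.2]
ee_rot: [-0.045, 0.999, -0.001, 0.001]
contact_force: [-0.8, -0.6, 0.9]
gripper_width: -0.1
grasp_force: 0.6
```

>>> step_arm --motion '[{"slide":[-2,0,1],"dr":[0,0,0],"jaw":0},{"slide":[-4,0,2],"dr":[0,0,0],"jaw":0},{"slide":[-6,0,3],"dr":[0,0,0],"jaw":0},{"slide":[-8,0,4],"dr":[0,0,0],"jaw":0},{"slide":[-9.5,0,5],"dr":[0,0,0],"jaw":0},{"slide":[-11,0,6],"dr":[0,0,0],"jaw":0},{"slide":[-11,0,6],"dr":[0,0,0],"jaw":0},{"slide":[-11,0,6],"dr":[0,0,0],"jaw":0}]'

```text
clock: 17.4
position: [547.6, 141.3, 83.6]
ee_rot: [-0.044, 0.999, -0.001, -0.002]
contact_force: [-8.5, 1.5, -0.2]
gripper_width: 0.4
grasp_force: 4.3
```

>>> step_arm --motion '[{"slide":[-1,0,0.5],"dr":[0,0,0],"jaw":0},{"slide":[-2,0,1],"dr":[0,0,0],"jaw":0},{"slide":[-3,0,1],"dr":[0,0,0],"jaw":0},{"slide":[-4,0,1],"dr":[0,0,0],"jaw":0},{"slide":[-4,0,1],"dr":[0,0,0],"jaw":0},{"slide":[-4,0,1],"dr":[0,0,0],"jaw":0},{"slide":[-4,0,1],"dr":[0,0,0],"jaw":0},{"slide":[-4,0,1],"dr":[0,0,0],"jaw":0}]'

```text
clock: 18.4
position: [548.0, 141.3, 83.3]
ee_rot: [-0.044, 0.999, -0.002, -0.005]
contact_force: [-19.7, 4.7, 11.5]
gripper_width: -0.1
grasp_force: 9.8
```

```bash
python3 - <<'E'
from h import *
import cv2
s=arm.read_state();im=optics.get_image("scene");im2=optics.get_image("wrist"); p=caseP(s["position"])
a=cv2.resize(im[105:225,215:335],(480,480),interpolation=cv2.INTER_CUBIC); b=cv2.resize(im2[190:,190:380],(310,316),interpolation=cv2.INTER_CUBIC)
c=np.zeros((480,800,3),np.uint8); c[:,:480]=a; c[:316,490:]=b; cv2.imwrite("pics/s6.png",c)
print(p,s["contact_force"],s["clock"],s["grasp_force"])
f=lambda P:np.round((proj("scene",P)-[215,105]+.5)*4)[0]
for t in(1.25,1.3,1.34): print("corners/knob px",t,*[f(w(lidpt(*q,t))) for q in((204,160,14),(204,160,0),(189,0,42))])
for n,k in(("1.25",(-106,22.9)),("1.3",(-98.9,20)),("straight",(-87.8,12.2)),("locked",(-82,6))): print(n,f(w([k[0],106,k[1]])),f(w([k[0],138,k[1]])))
E
```

```text
[-99.45539733 110.29523726  -1.73711206] [-19.67045085   4.73768266  11.47593461] 18.4 9.756012707948685
corners/knob px 1.25 [385.  32.] [369.  27.] [279. 198.]
corners/knob px 1.3 [397.  37.] [381.  31.] [291. 205.]
corners/knob px 1.34 [407.  41.] [390.  34.] [300. 211.]
1.25 [259. 195.] [284. 170.]
1.3 [266. 202.] [291. 177.]
straight [277. 215.] [302. 190.]
locked [282. 224.] [307. 199.]
```

View pics/s6.png

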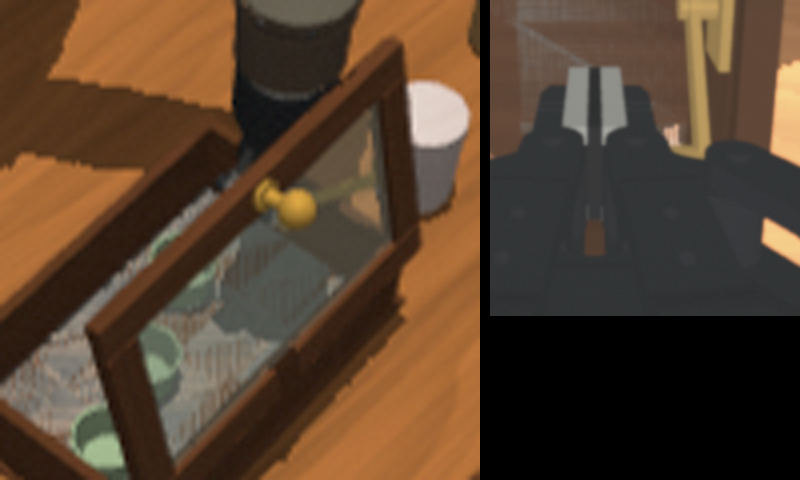

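```bash
python3 - <<'E'
from h import *
import cv2
s=arm.read_state()
i=optics.camera_info("wrist");T=i["T_tool_cam"];R0=R.from_quat(s["ee_rot"])
def pw(P):
    c=T[:3,:3].T@(R0.inv().apply(P-s["position"])-T[:3,3]); q=i["camera_matrix"]@(c*[1,-1,-1]); r=q[:2]/q[2]; return ((r-[190,190])*[310/190,316/194]+[490,0]).round()
print("pivot",pw(w([-120,138,-22])))
for n,k in(("1.3",(-98.9,20)),("1.33",(-92.6,16.2)),("straight",(-87.8,12.2)),("locked",(-82,6))):
    print(n,pw(w([k[0],106,k[1]])),pw(w([k[0],132,k[1]])),pw(w([k[0],138,k[1]])))
E
```

```text
pivot [683.   7.]
1.3 [572. 135.] [680. 136.] [705. 136.]
1.33 [573. 151.] [677. 151.] [701. 152.]
straight [573. 160.] [674. 160.] [697. 161.]
locked [574. 167.] [670. 168.] [692. 168.]
```

>>> step_arm --motion '[{"slide":[7,0,0],"dr":[0,0,0],"jaw":0},{"slide":[16,0,-3],"dr":[0,0,0],"jaw":0},{"slide":[16,0,-22],"dr":[0,0,0],"jaw":0},{"slide":[6,0,-30],"dr":[0,0,0],"jaw":0},{"slide":[-7,0,-28],"dr":[0,0,0],"jaw":0},{"slide":[-9,0,-22],"dr":[0,0,0],"jaw":0},{"slide":[-9,0,-19],"dr":[0,0,0],"jaw":0},{"slide":[-9,0,-17],"dr":[0,0,0],"jaw":0}]'

```text
clock: 19.5
position: [562.9, 142.7, 99.4]
ee_rot: [-0.045, 0.999, -0.001, 0.0]
contact_force: [1.0, 0.3, -0.2]
gripper_width: -0.1
grasp_force: 0.0
```

>>> step_arm --motion '[{"slide":[0,0,1],"dr":[0,0,0],"jaw":0},{"slide":[0,0,2],"dr":[0,0,0],"jaw":0},{"slide":[0,0,3],"dr":[0,0,0],"jaw":0},{"slide":[0,0,4],"dr":[0,0,0],"jaw":0},{"slide":[0,0,4],"dr":[0,0,0],"jaw":0},{"slide":[0,0,4],"dr":[0,0,0],"jaw":0},{"slide":[0,0,4],"dr":[0,0,0],"jaw":0},{"slide":[0,0,4],"dr":[0,0,0],"jaw":0}]'

```text
clock: 20.5
position: [564.0, 143.2, 97.6]
ee_rot: [-0.045, 0.999, -0.0, 0.002]
contact_force: [-1.4, -0.8, 5.0]
gripper_width: 0.2
grasp_force: 1.1
```

>>> step_arm --motion '[{"slide":[0,0,1],"dr":[0,0,0],"jaw":0},{"slide":[0,0,2],"dr":[0,0,0],"jaw":0},{"slide":[0,0,3],"dr":[0,0,0],"jaw":0},{"slide":[0,0,4],"dr":[0,0,0],"jaw":0},{"slide":[0,0,5],"dr":[0,0,0],"jaw":0},{"slide":[0,0,5],"dr":[0,0,0],"jaw":0},{"slide":[0,0,5],"dr":[0,0,0],"jaw":0},{"slide":[0,0,5],"dr":[0,0,0],"jaw":0}]'

```text
clock: 21.5
position: [564.9, 143.4, 97.3]
ee_rot: [-0.046, 0.999, -0.0, 0.005]
contact_force: [-10.9, -3.2, 25.0]
gripper_width: 0.2
grasp_force: 3.1
```

That's a firm stop: 20 N more moved it only 0.3 mm, at the locked height. I'll retreat up and towards the robot.

>>> step_arm --motion '[{"slide":[0,0,-4],"dr":[0,0,0],"jaw":0},{"slide":[0,0,-12],"dr":[0,0,0],"jaw":0},{"slide":[15,0,-30],"dr":[0,0,0],"jaw":0},{"slide":[45,0,-55],"dr":[0,0,0],"jaw":0},{"slide":[85,0,-80],"dr":[0,0,0],"jaw":0},{"slide":[120,0,-100],"dr":[0,0,0],"jaw":0},{"slide":[140,0,-110],"dr":[0,0,0],"jaw":0},{"slide":[140,0,-110],"dr":[0,0,0],"jaw":0}]'

```text
clock: 22.5
position: [422.7, 130.7, 201.7]
ee_rot: [-0.045, 0.999, -0.0, 0.002]
contact_force: [-0.0, -0.6, 0.2]
gripper_width: -0.1
grasp_force: 0.0
```

>>> step_arm --motion '[{"slide":[0,0,0],"dr":[0,0,0],"jaw":0},{"slide":[0,0,0],"dr":[0,0,0],"jaw":0},{"slide":[0,0,0],"dr":[0,0,0],"jaw":0},{"slide":[0,0,0],"dr":[0,0,0],"jaw":0},{"slide":[0,0,0],"dr":[0,0,0],"jaw":0},{"slide":[0,0,0],"dr":[0,0,0],"jaw":0},{"slide":[0,0,0],"dr":[0,0,0],"jaw":0},{"slide":[0,0,0],"dr":[0,0,0],"jaw":0}]'

```text
clock: 23.5
position: [423.5, 130.7, 201.1]
ee_rot: [-0.045, 0.999, -0.001, 0.001]
contact_force: [-0.6, 0.2, -0.2]
gripper_width: -0.0
grasp_force: 0.0
```

```bash
python3 - <<'E'
from h import *
import cv2
s=arm.read_state();im=optics.get_image("scene");im2=optics.get_image("wrist")
a=cv2.resize(im[105:225,215:335],(400,400),interpolation=cv2.INTER_CUBIC); b=cv2.resize(im2,(400,300),interpolation=cv2.INTER_CUBIC)
c=np.zeros((400,800,3),np.uint8); c[:,:400]=a; c[:300,400:]=b; cv2.imwrite("pics/s7.png",c)
print(caseP(s["position"]),s["contact_force"],s["clock"])
f=lambda P:np.round((proj("scene",P)-[215,105]+.5)*400/120)[0]
for t in(1.2,1.27,1.32): print("px",t,*[f(w(lidpt(*q,t))) for q in((204,160,14),(189,0,42))])
i=optics.camera_info("wrist");T=i["T_tool_cam"];R0=R.from_quat(s["ee_rot"])
def pw(P):
    c=T[:3,:3].T@(R0.inv().apply(P-s["position"])-T[:3,3]); q=i["camera_matrix"]@(c*[1,-1,-1]); return (q[:2]/q[2]*400/512+[400,0]).round()
for n,k in(("pivot",(-120,-22)),("1.3",(-98.9,20)),("straight",(-87.8,12.2)),("locked",(-82,6))): print(n,pw(w([k[0],106,k[1]])),pw(w([k[0],138,k[1]])))
E
```

```text
[-224.41229546  110.32462334  116.10557083] [-0.57370637  0.23800221 -0.21033569] 23.5
px 1.2 [311.  23.] [223. 160.]
px 1.27 [325.  28.] [236. 168.]
px 1.32 [335.  32.] [246. 174.]
pivot [593. 227.] [621. 227.]
1.3 [593. 267.] [623. 267.]
straight [593. 271.] [622. 271.]
locked [593. 271.] [622. 271.]
```

View pics/s7.png

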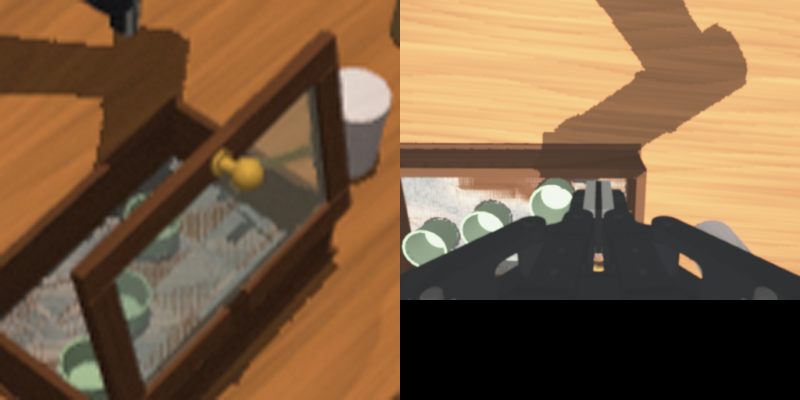

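The lid corner is at (331,33) and the knob at (245,172), so the lid is at about 1.32 and standing alone. I'll wait a little and compare pictures to check that it isn't sinking.

>>> step_arm --motion '[{"slide":[0,0,0],"dr":[0,0,0],"jaw":0},{"slide":[0,0,0],"dr":[0,0,0],"jaw":0},{"slide":[0,0,0],"dr":[0,0,0],"jaw":0},{"slide":[0,0,0],"dr":[0,0,0],"jaw":0},{"slide":[0,0,0],"dr":[0,0,0],"jaw":0},{"slide":[0,0,0],"dr":[0,0,0],"jaw":0},{"slide":[0,0,0],"dr":[0,0,0],"jaw":0},{"slide":[0,0,0],"dr":[0,0,0],"jaw":0}]'

```text
clock: 24.6
position: [423.6, 130.7, 201.1]
ee_rot: [-0.045, 0.999, -0.001, 0.001]
contact_force: [0.3, 0.0, -0.5]
gripper_width: -0.1
grasp_force: 0.0
```

>>> step_arm --motion '[{"slide":[0,0,0],"dr":[0,0,0],"jaw":0},{"slide":[0,0,0],"dr":[0,0,0],"jaw":0},{"slide":[0,0,0],"dr":[0,0,0],"jaw":0},{"slide":[0,0,0],"dr":[0,0,0],"jaw":0},{"slide":[0,0,0],"dr":[0,0,0],"jaw":0},{"slide":[0,0,0],"dr":[0,0,0],"jaw":0},{"slide":[0,0,0],"dr":[0,0,0],"jaw":0},{"slide":[0,0,0],"dr":[0,0,0],"jaw":0}]'

```text
clock: 25.6
position: [423.6, 130.7, 201.1]
ee_rot: [-0.045, 0.999, -0.001, 0.001]
contact_force: [-0.8, 0.3, -0.4]
gripper_width: 0.2
grasp_force: 0.0
```

```bash
python3 - <<'E'
from h import *
import cv2
im=optics.get_image("scene"); old=cv2.imread("pics/s7.png")[:,:400]
a=cv2.resize(im[105:225,215:335],(400,400),interpolation=cv2.INTER_CUBIC)
t=old[130:210,200:280]; r=cv2.matchTemplate(a,t,cv2.TM_CCOEFF_NORMED); print(cv2.minMaxLoc(r)[1::2], "was (200,130); sink of .04 rad ~8 px", np.abs(a.astype(int)-old)[130:210,200:280].mean())
E
```

```text
(0.9994630217552185, (200, 130)) was (200,130); sink of .04 rad ~8 px 0.7890625
```

The lid has not moved in 2 s, so the stay is locked.

```bash
python3 -c "
from bench import arm; print(arm.job_done())"
```

```text
the job is handed in; nothing more can be done
None
```

The lid is up at about 1.32 rad on the locked stay: its knuckle was pressed to a firm stop and the lid stood still for 2 s with the arm clear. The knob slipped from the fingers at about 0.7 rad, so I pushed the lid up the rest of the way by its wooden front rail. I handed the job in at about 26 s and got no verdict back.

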